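Unlock and take off the spice grinder's bayonet cup

ROBOT

A 6-joint arm with a two-finger parallel gripper is mounted at the origin on the work surface. World frame = base frame: x ahead of the robot, y to its left, z up, the work surface at z = 0. Lengths are in m, angles in degrees, forces in N, time in s.
With the tool pointing down it reaches from about 0.225 to 0.875 m from the base axis. Payload 3.4 kg.
Tool frame: the origin (TCP) lies midway between the tips of the shut fingers; the grasp point (between the pads) lies 19 mm behind it; z points along the fingers, y is the line along which they close (so a half turn about z gives the same grasp; the last joint's range is limited). The gripper opens to 85 mm and grips with 20 to 120 N. Pads are 22 mm wide; open, the fingers measure 114 mm over their backs; the gripper's body (76 mm by 85 mm) begins 54 mm behind the grasp point. The pads swing forward as they close: fully open they stand 13 mm farther back than shut.
Start: joints at [63.885, 15.808, 86.224, -0, 77.962, -6.933], TCP at [0.189, 0.543, 0.21] pointing down, gripper open.
Joint ranges: [-165.64, 165.64], [-43.16, 119.46], [12.63, 154.43], [-67.54, 247.53], [6.08, 155.33], [-154.97, 154.97]. Speed limits (degrees/s): [147.25, 147.25, 180, 180, 180, 180].

INTERFACE

Orientations are given as [roll, pitch, yaw] about the fixed x, y, z axes, in that order (R = Rz(yaw) Ry(pitch) Rx(roll)).
In Python, from plant import manip gives the robot as it stands. The module is installed in compiled form; this text tells all that it offers.
- The arm moves only by the shell command python3 -m creep 'ROWS' [FORCE]. ROWS is JSON, one flat list of numbers, 7 for each row, row after row: the turn, a rotation vector about the tool's x, y, z in units of pi/4 rad (1.0 is pi/4 rad), then the shift along the tool's x, y, z in units of 0.3 m (1.0 is 0.3 m), then the opening, from 0 (shut) to 1 (fully open). A call has 1 to 10 rows; each row shifts and turns the commanded pose from where the row before left it, along the tool's axes as they then stand; what a row does not reach is not made up. A row lasts 1/10 s, in which the tool goes at most 50 mm and 8.59 degrees, less where a joint would pass 70% of its speed; a pose out of reach is approached as far as the arm can. A call with a number of a shift or a turn outside -1 to 1 is refused whole. A call with a gripper value outside its range is refused whole. The fingers move at their own pace and stop on an object; FORCE is the grip in N (left out, the last holds). Time passes only in rows, so rows that do not move let the fingers close. It gives the time, the measured TCP pose, the force, the opening and the grip force at its end, in the units of the state.
- manip.get_obs(): the state, without advancing time (a new reading comes with each control period).
- manip.camera(name): name is "side" or "top"; returns a dict with "image" (384x512x3 uint8, red, green, blue), "fov_y" (degrees; the focal length in pixels is half the picture's height over the tangent of half this angle, whatever the lens; pixels are square), "cx", "cy" (the principal point, pixels), "R" (3x3) and "t" (3): a world point X has camera coordinates R X + t. Camera axes: x right, y down, z forward; pixel columns grow to the right and rows downward; lengths in m; the calibration is good to about 2 mm. A picture is of the moment at which its call begins. There is no depth.
- manip.job_done(): hands the job in; it is judged then, once.
Trained networks look in the newest picture that a camera, given by its name, has taken for a name from the list of things; names that differ only in an ending like _2 or _b are one class to them, and where a whole thing is asked for, a point or a joint stands for the part that bears it (a point fixed in the world has none). Each returns a list of dicts, best first, with "confidence" (0 to 1); they miss things now and then, are a little off and sometimes report something else, mostly with a low value. They report only what shows in the picture. A call takes as long as a camera call. They do not tell look-alikes from the thing itself.
- manip.look_for(camera, name): "at" ([column, row] in pixels, amid what is visible of it).
The state is a dict: "clock": time; "joint_pos": joint angles; "joint_velocities": joint speeds; "effort": joint torques, N m; "tcp_pos": TCP position; "eef_rot": TCP orientation; "force": force on the tool from outside, world axes, zero at the start; "wrist_torque": the same for the moment, N m; "gripper_width": finger opening in m; "finger_force": force on a finger pad.
Only numpy, scipy, OpenCV 4.12 (cv2) and the standard library are available. Lean on these libraries where they do the work, as an engineer would, in place of code of your own. Each camera call takes 0.05 s, during which the arm holds its last target. There are 200 camera calls.

TASK

Take the steel cup off the spice grinder: press the release button on the grinder's base all the way down (it stays down), twist the cup anticlockwise about a quarter turn until you feel its end stop, ease it back a touch and lift it off, and set it down upright, wholly on the round cork mat. Work gently, by feel: do not force the button, the cup or its mount, and do not drop the cup. Leave the bowl, jar and tin where they stand.

Things in the scene. Friction and masses are not known exactly. Their poses are not given: they have to be found in the camera images.
- base: Spice grinder base fixed to the counter: brushed steel box 150 mm long (its x) by 120 mm wide (its y), 85 mm high. Origin on the counter right under the cup's axis; the box reaches 88 mm to its -x side (front, where the button is) and 62 mm to its +x side. More than 40 N between it (ring and button included) and the cup, the fingers or the arm is forcing it.
- socket (a point): Centre of the bayonet ring on the base top. Ring: outer radius 44 mm, 18 mm high; its lip (opening radius 30.5 mm, underside 13 mm up) holds the cup's lugs; two notches let them out. The anticlockwise turn ends at a cushioned stop 58 to 98 degrees from locked (varies, not reported), where torque rises 0.11 Nm per degree. The cup lifts free only from 8 degrees short of the stop up to it.
- button (a joint): Release button: dark steel round cap, radius 10 mm, on the base top, 68 mm from the cup's axis on the base's -x (front) side. Value: travel down in m, 0 up (locked), 0.007 at its rigid bottom stop. It takes about 4 N to move and stays where it is left. Its pin blocks the cup's turn until it is about 5 mm down; fully down means more than 6 mm.
- button_top (a point): Centre of the button's top face; 20 mm above the base top (105 mm above the counter) when up, 13 mm above the base top when down.
- cup: Closed round steel grinding cup, 56 mm diameter, 66 mm high plus a ridge (44 by 6 mm, 4 mm high) across its lid along its x; 0.2 to 0.35 kg. Origin: centre of its underside, z up. At the start locked in the ring, underside on the base top, x along the base's x. Two lugs along its +x and -x: out to 36 mm from its axis, 12.5 mm wide, 5 to 11 mm above its underside.
- cup_grip (a point): Point on the cup's axis 50 mm above its underside, the height to grip it with the fingers pointing down (fingertips then stay above the ring). The cup is smooth and round there, so it can be gripped at any yaw. In the ring it has 2 to 3 mm play sideways and 2 mm upward.
- mat: Round cork mat, radius 65 mm, 8 mm thick, fixed to the counter. Origin: centre of its underside.
- bowl: Red plastic mixing bowl, radius 80 mm, 65 mm high; origin at its underside. Not to be moved.
- jar: White ceramic ginger jar, radius 50 mm, 141 mm high; origin at its underside. Not to be moved.
- tin: Screw-top stainless spice tin, radius 32 mm, 70 mm high, standing on the counter; origin at its underside. Not to be moved.
There are look-alikes about, which are no part of the job. What is shaped like the cup but pink is not meant.

How it is judged (in metres and radians):
On the way, in this order (a step that is already met when the one before it is completed fails the run):
1. the release button is fully down with the cup still locked in place (value of joint button above 0.006 m and angle between the x axis of cup and the x axis of base, either way round below 0.3 rad and z of cup in the frame of base below 0.09 m), for 0.1 s.
2. the cup is turned about a quarter turn while still seated in the ring (angle between the x axis of cup and the x axis of base, either way round above 0.85 rad and z of cup in the frame of base below 0.09 m), for 0.1 s.
3. the cup is lifted clear of the ring, upright in the fingers (z of cup in the frame of base above 0.105 m and angle between cup's own z axis and vertical below 0.35 rad and contact force between the fingers and cup above 1 N), for 0.1 s.
At the end, for the whole second after the job is handed in: The cup stands upright (within 0.1 rad), at rest and released, on the cork mat, its axis within 30 mm of the mat's centre; the button is still down (more than 6 mm); bowl, jar and tin are within 20 mm of where they were (horizontal distance between cup and mat below 0.03 m and z of cup in the frame of mat between 0.005 and 0.011 m and angle between cup's own z axis and vertical below 0.1 rad and linear speed of cup below 0.02 m/s and contact force between the fingers and cup below 0.1 N and value of joint button above 0.006 m and not (distance of bowl from where it was at the start of the episode above 0.02 m) and not (distance of jar from where it was at the start of the episode above 0.02 m) and not (distance of tin from where it was at the start of the episode above 0.02 m)); the robot touches nothing.
It fails at once if the cup is forced against its mount (more than 40 N between cup and base) (contact force between cup and base above 40 N).
It fails at once if the button or base is pressed with more than 40 N (contact force between any of the arm, the fingers and base above 40 N).
It fails at once if the cup is pushed down on the mat with more than 40 N (contact force between cup and mat above 40 N).
It fails at once if the cup is dropped: off the base and not held, more than 15 mm above the mat's top or off it (horizontal distance between cup and base above 0.06 m and z of cup in the frame of mat above 0.023 m and contact force between the fingers and cup below 0.05 N).
It fails at once if bowl, jar or tin is moved more than 20 mm (distance of any of bowl, jar, tin from where it was at the start of the episode above 0.02 m).
It also fails if it takes over 67 s, if anything falls off the work surface, if the arm or the gripper's body presses on something with over 40 N, if the wrist force passes 120 N, or if a joint passes its speed limit or range.

## Working session

There is one attempt and no reset: what is moved stays moved. The work goes in short steps, Python scripts to look and compute and a shell command to move; the robot and the scene stay as the last step left them, time stands still between calls to the robot, and variables do not carry over. Pictures are saved under pics/ and viewed, at most 10 in all, crops included, and the job is handed in when it is done.

```bash
mkdir -p pics; cat > h.py <<'E'
from plant import manip
import numpy as np, cv2
def ray(c,uv):
    f=c["image"].shape[0]/2/np.tan(np.radians(c["fov_y"])/2)
    d=np.array([(uv[0]-c["cx"])/f,(uv[1]-c["cy"])/f,1]); R=np.array(c["R"]);t=np.array(c["t"])
    return -R.T@t, R.T@d
def atz(c,uv,z):
    o,d=ray(c,uv); return o+d*(z-o[2])/d[2]
def proj(c,X):
    f=c["image"].shape[0]/2/np.tan(np.radians(c["fov_y"])/2)
    p=np.array(c["R"])@np.array(X)+np.array(c["t"]); return p[:2]/p[2]*f+[c["cx"],c["cy"]]
E
python3 - <<'E'
from h import *
for n in("top","side"):
    c=manip.camera(n); cv2.imwrite(f"pics/{n}0.png",c["image"][:,:,::-1])
    print(n,c["fov_y"],ray(c,(c["cx"],c["cy"])))
    for k in("base","socket","button_top","cup","cup_grip","mat","bowl","jar","tin"):
        print(k,[(np.round(r["at"],1).tolist(),round(r["confidence"],2)) for r in manip.look_for(n,k)])
o=manip.get_obs();print(o)
E
```

```text
top 49.17952433354587 (array([0.43058526, 0.00645491, 1.04041574]), array([ 0.12316413,  0.00478286, -0.99237479]))
base [([242.8, 207.5], 0.55), ([375.3, 217.1], 0.26)]
socket [([243.3, 209.3], 0.57), ([376.6, 216.5], 0.4)]
button_top [([242.1, 223.4], 0.64)]
cup [([241.4, 192.0], 0.98), ([303.6, 184.0], 0.9), ([299.6, 234.8], 0.83), ([241.2, 222.0], 0.73), ([219.7, 263.0], 0.67)]
cup_grip [([299.4, 235.5], 0.92), ([221.1, 264.7], 0.92), ([303.0, 185.4], 0.76), ([236.1, 190.1], 0.6)]
mat [([377.0, 217.7], 0.64)]
bowl [([120.7, 199.0], 0.9)]
jar [([173.3, 137.1], 0.62)]
tin [([331.5, 142.7], 0.94)]
side 57.132738751353706 (array([ 0.24156002, -0.48762833,  0.73507003]), array([ 0.34356521,  0.58568962, -0.73411894]))
base [([239.2, 207.7], 0.76)]
socket [([238.6, 207.7], 0.77)]
button_top [([223.3, 202.1], 0.42)]
cup [([248.5, 178.5], 0.87), ([243.5, 258.0], 0.84), ([291.6, 238.0], 0.65), ([184.7, 217.1], 0.57)]
cup_grip [([246.0, 179.7], 0.89), ([185.2, 215.0], 0.74), ([243.0, 263.1], 0.69), ([286.5, 241.2], 0.66)]
mat [([303.6, 331.8], 0.61)]
bowl [([197.2, 140.7], 0.97), ([303.5, 330.5], 0.56)]
jar [([261.3, 144.2], 0.74)]
tin [([338.4, 243.4], 0.88)]
{'clock': 1.0, 'joint_pos': array([ 6.38847773e+01,  1.58076255e+01,  8.62248364e+01,  6.25546244e-04,
        7.79639370e+01, -6.93248643e+00]), 'joint_velocities': array([ 0.0771192 , -0.03143758,  0.03222624,  0.03706456,  0.06845617,
        0.01535558]), 'effort': array([ 1.04748589e-03, -4.16660607e+01, -2.46107823e+01, -1.74493022e-05,
       -8.12701433e-05, -7.20859703e-06]), 'tcp_pos': array([0.18894211, 0.54309255, 0.21012789]), 'eef_rot': array([ 1.79996351e+02, -1.72675943e-04,  1.60817133e+02]), 'force': array([-0.2144236 ,  0.89687834,  0.41896655]), 'wrist_torque': array([-0.00437938,  0.02502024, -0.03743979]), 'finger_force': 0.0, 'gripper_width': 0.08558758055454621}
```

View pics/top0.png

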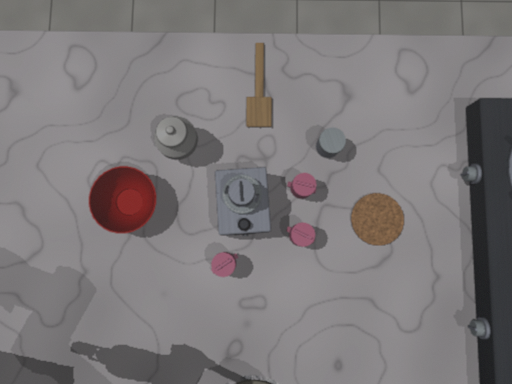

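View pics/side0.png

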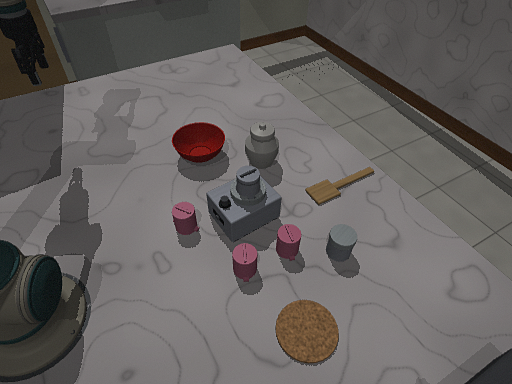

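The top view shows the steel cup on the grinder at (241,192), with the button at (244,224). The pink look-alikes are at (303,185), (302,235) and (223,265), and the mat is at (377,219). The steel cup on the base is the one meant: it isn't pink and it sits in the ring. I'll confirm this in one crop and measure.

```bash
python3 - <<'E'
from h import *
T=manip.camera("top");S=manip.camera("side")
def tri(a,b):
    o1,d1=ray(T,a);o2,d2=ray(S,b);A=np.array([d1,-d2]).T
    s=np.linalg.lstsq(A,o2-o1,rcond=None)[0];p,q=o1+s[0]*d1,o2+s[1]*d2
    return np.round((p+q)/2,4),np.round(np.linalg.norm(p-q),4)
print("button",tri((244,224),(225,202)), atz(T,(244,224),.105),atz(S,(225,202),.105))
for n,c in(("T",T),("S",S)):
    hsv=cv2.cvtColor(c["image"],cv2.COLOR_RGB2HSV)
    m=cv2.inRange(hsv,(5,80,60),(22,255,255)); k,l,st,ce=cv2.connectedComponentsWithStats(m)
    for i in range(1,k):
        if st[i,4]>600: print(n,st[i],ce[i],atz(c,ce[i],.008))
print([ (k,np.round(atz(T,uv,z),3)) for k,uv,z in(("pinkA",(303,185),.07),("pinkB",(302,235),.07),("pinkC",(223,265),.07),("tin",(331,142),.06),("jar",(173,132),.14),("bowl",(123,200),.06))])
a=T["image"][155:245,200:290];b=S["image"][155:245,190:300]
cv2.imwrite("pics/crop1.png",np.hstack([cv2.resize(a,(400,400),interpolation=2),cv2.resize(b[:,10:100],(400,400),interpolation=2)])[:,:,::-1])
E
```

```text
button (array([0.4689, 0.0257, 0.0901]), np.float64(0.0)) [0.46831935 0.02543201 0.105     ] [0.46365852 0.01384306 0.105     ]
T [ 247   43   24   84 1087] [258.66881325  96.63385465] [ 0.79653848 -0.00487385  0.008     ]
T [ 352  193   52   52 2112] [377.23484848 218.91761364] [ 0.48913772 -0.29956733  0.008     ]
S [306 167  68  37 742] [333.46091644 186.24663073] [ 0.79430742 -0.00665211  0.008     ]
S [ 276  300   63   63 3075] [306.69203252 330.95089431] [ 0.48596952 -0.30414643  0.008     ]
[('pinkA', array([ 0.562, -0.11 ,  0.07 ])), ('pinkB', array([ 0.446, -0.108,  0.07 ])), ('pinkC', array([0.376, 0.073, 0.07 ])), ('tin', array([ 0.668, -0.178,  0.06 ])), ('jar', array([0.667, 0.184, 0.14 ])), ('bowl', array([0.522, 0.312, 0.06 ]))]
```

View pics/crop1.png

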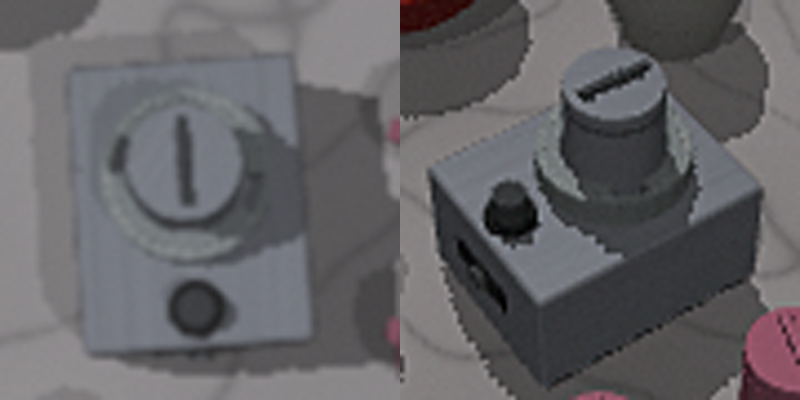

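The crop confirms a steel cup in the ring, ridge along the base x, with the black button in front of it. I'll fit the base pose to the corners, button and lid in both views.

```bash
python3 - <<'E'
from h import *
from scipy.optimize import least_squares
T=manip.camera("top");S=manip.camera("side")
s=400/90
pt=lambda x,y:(np.array([x,y])+.5)/s-.5+[200,155]
ps=lambda x,y:(np.array([x-400,y])+.5)/s-.5+[200,155]
obs=[(T,pt(70,72),(.062,.06,.085)),(T,pt(293,53),(.062,-.06,.085)),(T,pt(313,335),(-.088,-.06,.085)),(T,pt(88,353),(-.088,.06,.085)),
(T,pt(185,163),(0,0,.151)),(T,pt(197,305),(-.068,0,.105)),
(S,ps(430,172),(-.088,.06,.085)),(S,ps(762,188),(.062,-.06,.085)),(S,ps(545,303),(-.088,-.06,.085)),(S,ps(548,385),(-.088,-.06,0)),(S,ps(614,87),(0,0,.151)),(S,ps(510,192),(-.068,0,.105))]
def W(p,L):
    c,n=np.cos(p[2]),np.sin(p[2]);return [p[0]+c*L[0]-n*L[1],p[1]+n*L[0]+c*L[1],L[2]]
def fit(ob):
    f=lambda p:np.concatenate([proj(c,W(p,L))-uv for c,uv,L in ob])
    r=least_squares(f,[.53,.03,0],loss="soft_l1");p=r.x
    print(np.round(p[:2],4),np.degrees(p[2]).round(2),"button",np.round(W(p,(-.068,0,.105)),4));print(np.round(f(p).reshape(-1,2),1).tolist())
fit(obs);fit(obs[:6]);fit(obs[6:])
E
```

```text
[0.5366 0.0314] 5.23 button [0.4689 0.0252 0.105 ]
[[-1.3, -1.0], [0.4, -0.7], [1.3, 0.9], [-0.9, 1.0], [0.0, -0.3], [0.2, 0.5], [-0.8, -1.4], [1.5, -0.8], [-0.6, 0.7], [-0.2, 3.1], [0.6, -1.2], [0.4, 0.2]]
[0.5368 0.0313] 5.11 button [0.4691 0.0253 0.105 ]
[[-1.2, -1.1], [0.5, -0.8], [1.3, 0.8], [-0.9, 0.8], [0.1, -0.4], [0.1, 0.4]]
[0.5361 0.0318] 5.64 button [0.4685 0.0251 0.105 ]
[[-1.0, -1.2], [1.3, -1.0], [-0.6, 0.7], [-0.2, 3.2], [0.3, -1.3], [0.3, 0.3]]
```

```bash
python3 -m creep '[0,0,0,-0.1,-0.09,0,0, 0,0,0,-0.1,-0.09,0,0, 0,0,0,-0.1,-0.09,0,0, 0,0,0,-0.1,-0.09,0,0, 0,0,0,-0.1,-0.09,0,0, 0,0,0,-0.1,-0.09,0,0, 0,0,0,-0.1,-0.09,0,0, 0,0,0,-0.1,-0.09,0,0, 0,0,0,-0.1,-0.09,0,0, 0,0,0,-0.1,-0.09,0,0]'
python3 -m creep '[0,0,0,-0.1,-0.1,0,0, 0,0,0,-0.1,-0.1,0,0, 0,0,0,-0.1,-0.1,0,0, 0,0,0,-0.1,-0.1,0,0,0,0,0.19,0,0,0,0, 0,0,0.19,0,0,0,0,0,0,0.19,0,0,0,0, 0,0,0.19,0,0,0,0,0,0,0.19,0,0,0,0, 0,0,0.19,0,0,0,0]'
python3 -m creep '[0,0,0.19,0,0,0,0, 0,0,0.19,0,0,0,0,0,0,0.19,0,0,0,0, 0,0,0.19,0,0,0,0,0,0,0.19,0,0,0,0, 0,0,0.19,0,0,0,0,0,0,0.19,0,0,0,0, 0,0,0.19,0,0,0,0, 0,0,0.19,0,0,0,0, 0,0,0.19,0,0,0,0]'
```

```text
clock: 2.2
tcp_pos: [0.3842, 0.1881, 0.2104]
eef_rot: [180.0, 0.0, 160.8]
force: [0.3, -0.1, -0.3]
gripper_width: 0.0
finger_force: 0.0
clock: 3.2
tcp_pos: [0.4575, 0.0367, 0.2102]
eef_rot: [180.0, -0.0, 109.2]
force: [-0.2, -0.2, 0.7]
gripper_width: -0.0001
finger_force: 0.0
clock: 4.2
tcp_pos: [0.4575, 0.0367, 0.2102]
eef_rot: [180.0, -0.0, 23.7]
force: [-0.0, 0.7, 0.4]
gripper_width: 0.0005
finger_force: 0.0
```

```bash
python3 -m creep '[0,0,0.18,0,0,0,0, 0,0,0.18,0,0,0,0, 0,0,0.05,0,0,0,0, 0,0,0,0.035,0.042,0,0, 0,0,0,0,0,0.1,0, 0,0,0,0,0,0.1,0, 0,0,0,0,0,0.08,0, 0,0,0,0,0,0,0]'
python3 - <<'E'
from h import *
for n in("top","side"):
    c=manip.camera(n);o=manip.get_obs();p=o["tcp_pos"]
    u=proj(c,p);b=proj(c,(.469,.0252,.105));print(n,p,u,b)
    x,y=int(u[0])-30,int(u[1])-35
    cr=cv2.resize(c["image"][y:y+60,x:x+60],(400,400),interpolation=2)
    for q,col in((u,(255,0,0)),(b,(0,255,0))):
        cv2.circle(cr,tuple(int(v) for v in ((q-[x,y]+.5)*400/60-.5)),3,col,-1)
    cv2.imwrite(f"pics/_{n}.png",cr)
cv2.imwrite("pics/press1.png",np.hstack([cv2.imread("pics/_top.png"),cv2.imread("pics/_side.png")])[:,:,::-1])
E
```

```text
clock: 5.0
tcp_pos: [0.4673, 0.0246, 0.1232]
eef_rot: [-179.9, 0.4, 5.6]
force: [-0.8, 0.5, -0.0]
gripper_width: 0.0001
finger_force: 0.0
top [0.46882354 0.02462505 0.12504599] [244.19341155 223.39780965] [244.10914003 223.69460268]
side [0.47000839 0.02466872 0.12631284] [224.92934208 191.98028688] [224.85017602 198.03116536]
```

View pics/press1.png

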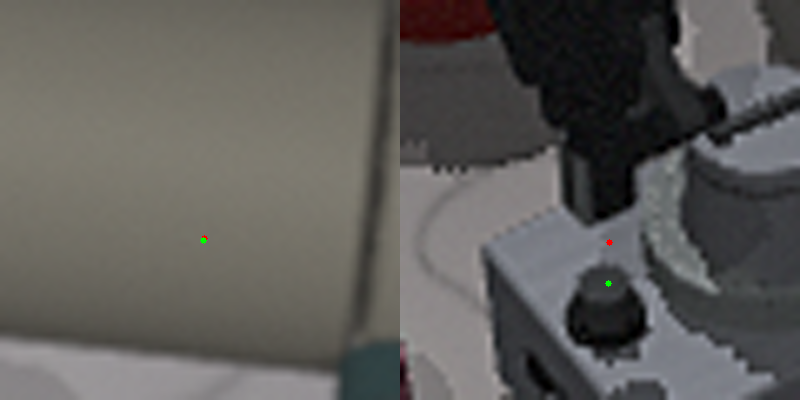

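The button marker sits on the button top, but the fingertips appear about 30 crop pixels above the projected TCP. The arm may still have been settling, so I'll look again now that it is at rest.

```bash
python3 -m creep '[0,0,0,0,0,0,0,0,0,0,0,0,0,0,0,0,0,0,0,0,0,0,0,0,0,0,0,0]'
python3 - <<'E'
from h import *
n="side"
c=manip.camera(n);o=manip.get_obs();p=o["tcp_pos"]
u=proj(c,p);b=proj(c,(.469,.0252,.105));print(n,p,u,b,o["force"],o["joint_velocities"],o["joint_pos"])
x,y=int(u[0])-40,int(u[1])-40
cr=cv2.resize(c["image"][y:y+80,x:x+80],(560,560),interpolation=2)
for q,col in((u,(255,0,0)),(b,(0,255,0))):
        cv2.circle(cr,tuple(int(v) for v in ((q-[x,y]+.5)*7-.5)),3,col,-1)
cv2.imwrite("pics/press2.png",cr[:,:,::-1])
E
```

```text
clock: 5.5
tcp_pos: [0.4696, 0.0252, 0.1268]
eef_rot: [180.0, -0.1, 5.6]
force: [0.3, 0.3, 0.2]
gripper_width: 0.0001
finger_force: 0.0
side [0.46942759 0.02525867 0.12660347] [224.58801004 191.82332   ] [224.85017602 198.03116536] [ 0.68401542  0.05150268 -0.53417573] [-0.02251267  0.11503223  0.32027472 -0.06866174 -0.19093158 -0.11921383] [-5.41249535e+00  1.05867269e+01  1.06164190e+02  4.16276936e-03
  6.31870323e+01  7.90063087e+01]
```

View pics/press2.png

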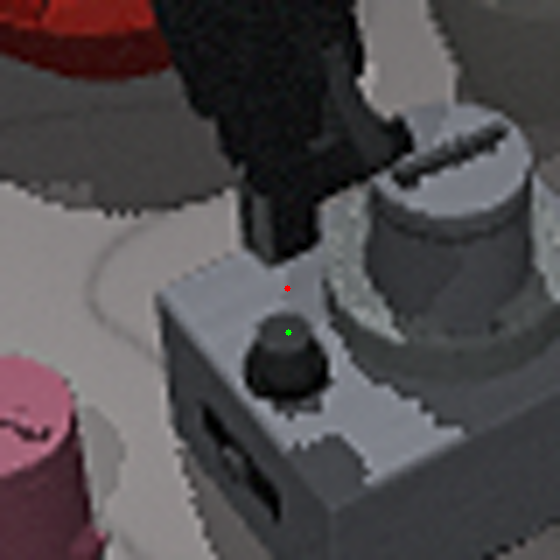

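```bash
python3 -m creep '[0,0,0,0,0,0.02,0,0,0,0,0,0,0.02,0,0,0,0,0,0,0,0,0,0,0,0,0,0,0]'
python3 - <<'E'
from h import *
c=manip.camera("side")
print(proj(c,(.189,.543,.21)),proj(c,(.189,.543,.223)))
o=manip.get_obs();p=o["tcp_pos"];u=proj(c,p);print(p,u,"dz10",proj(c,p+[0,0,.01])-u,"dx10",proj(c,p+[.01,0,0])-u,"dy10",proj(c,p+[0,.01,0])-u)
a=np.radians(5.6);X=np.array([np.cos(a),np.sin(a),0]);Y=np.array([np.sin(a),-np.cos(a),0])
im=c["image"];x,y=int(u[0])-40,int(u[1])-40
cr=cv2.resize(im[y:y+80,x:x+80],(560,560),interpolation=2)
for sx in(-.011,.011):
  for sy in(-.01,.01):
    cv2.circle(cr,tuple(int(v) for v in((proj(c,p+sx*X+sy*Y)-[x,y]+.5)*7-.5)),2,(255,0,0),-1)
cv2.imwrite("pics/press3.png",cr[:,:,::-1])
E
```

```text
clock: 5.95
tcp_pos: [0.4688, 0.0253, 0.1137]
eef_rot: [-180.0, 0.1, 5.6]
force: [0.2, 0.4, -0.2]
gripper_width: -0.0001
finger_force: 0.0
[47.26280278 86.99842753] [45.28614351 82.73252529]
[0.46907005 0.02525152 0.1138793 ] [224.69844409 195.51657314] dz10 [-0.19264672 -2.85098114] dx10 [ 3.7636205  -1.52608457] dy10 [-1.89437285 -2.72381975]
```

View pics/press3.png

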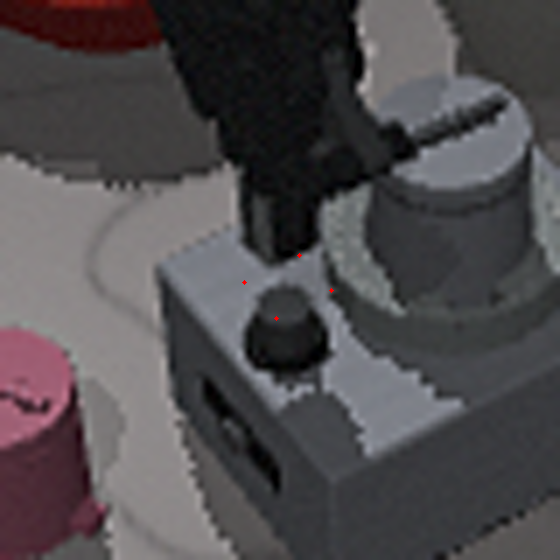

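```bash
python3 -m creep '[0,0,0,0,0,0.01,0,0,0,0,0,0,0.01,0,0,0,0,0,0,0,0,0,0,0,0,0,0.007,0,0,0,0,0,0,0,0]'; python3 -m creep '[0,0,0,0,0,0.005,0,0,0,0,0,0,0,0]';python3 -m creep '[0,0,0,0,0,0.005,0,0,0,0,0,0,0,0]'
```

```text
clock: 6.5
tcp_pos: [0.469, 0.0253, 0.1058]
eef_rot: [-180.0, 0.0, 5.6]
force: [-0.7, -0.1, -1.0]
gripper_width: -0.0001
finger_force: 0.0
clock: 6.7
tcp_pos: [0.4691, 0.0252, 0.1044]
eef_rot: [-180.0, 0.0, 5.6]
force: [1.2, 0.6, 0.6]
gripper_width: -0.0004
finger_force: 0.0
clock: 6.9
tcp_pos: [0.4691, 0.0252, 0.1028]
eef_rot: [-180.0, 0.0, 5.6]
force: [-0.2, -0.3, -0.1]
gripper_width: 0.0003
finger_force: 0.0
```

```bash
python3 - <<'E'
from h import *
c=manip.camera("side")
o=manip.get_obs();p=o["tcp_pos"];print(p,o["force"])
cr=cv2.resize(c["image"][150:230,185:265],(560,560),interpolation=2)
cv2.imwrite("pics/press4.png",cr[:,:,::-1])
E
```

```text
[0.46908972 0.02524326 0.10291285] [ 0.50016769 -0.72000841  0.52494279]
```

View pics/press4.png

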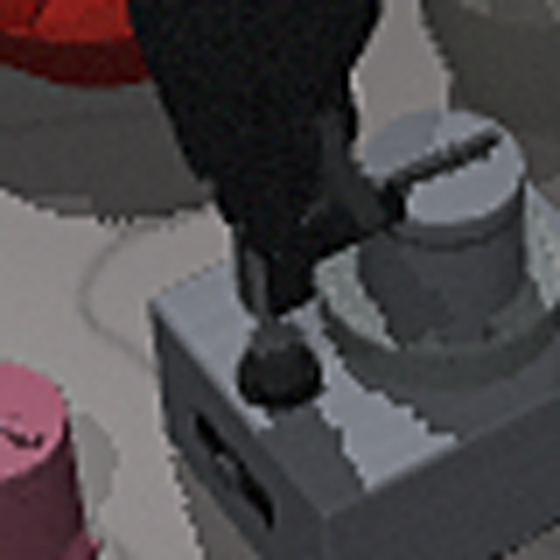

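```bash
for i in 1 2; do :; done; python3 -m creep '[0,0,0,0,0,0.005,0,0,0,0,0,0,0,0]'|grep -E "tcp|force: \[";python3 -m creep '[0,0,0,0,0,0.005,0,0,0,0,0,0,0,0]'|grep -E "tcp|force: \[";python3 -m creep '[0,0,0,0,0,0.005,0,0,0,0,0,0,0,0]'|grep -E "tcp|force: \["
```

```text
tcp_pos: [0.469, 0.0252, 0.1013]
force: [-0.5, 0.4, 0.0]
tcp_pos: [0.469, 0.0253, 0.0998]
force: [-0.1, 0.2, -0.4]
tcp_pos: [0.469, 0.0253, 0.0983]
force: [0.2, 0.1, 0.4]
```

```bash
python3 - <<'E'
from h import *
a=cv2.imread("pics/side0.png",0);b=cv2.cvtColor(manip.camera("side")["image"],cv2.COLOR_RGB2GRAY)
print(a[188:212,217:233]);print(b[188:212,217:233])
E
```

```text
[[117 118 113 115 115 115 119 118 119 116 118 119 115 118 117  99]
 [115 115 114 116 118 118 118 117 119 116 118 117 116  97 120 124]
 [116 115 116 117 118 119 119 118 117 117 116 117 118  98 121 120]
 [118 119 120 119 119 119 117 117 115 116 114 121 125  51 123 140]
 [118 121 118 119 116 116 112 117 114 118 120 122 130  74  85 125]
 [120 116 117 116 115 116 117 118 121 121 121 120 126  78  37 130]
 [114 116 117 118 119 122 125 125 126 123 122 118 122  77  33  90]
 [116 117 122 121 124 132 111  92 113 103 124 120 122 104  33  51]
 [121 120 122 128 110  60  55  50  55  53  89 126 122 125  79  44]
 [122 122 127  98  56  50  53  52  53  51  49  86 123 123  47  44]
 [124 120 126 109  48  53  54  53  54  52  48  76 129 124 118  49]
 [120 121 128  74  60  55  58  56  56  54  58  27  94 127 128 126]
 [119 124 109  23  36  60  62  58  58  60  38   9  29 109 128 130]
 [122 131  58  15  23  36  39  46  37  32  28  16  13  70 128 126]
 [126 106  23  21  25  20  28  26  26  26  24  21  24  24 134 124]
 [124 103  19  26  26  28  27  30  28  26  28  23  29  14 136 123]
 [127  97  19  27  10  34  3
[... 1417 characters left out ...]
  36  26  21  25  74 136 133]
 [133 116  22  26  25  33  33  32  28  29  26  23  27  26 142 134]
 [133 109  21  30  25  28  29  29  32  28  25  23  33  10 146 134]
 [137 101  22  33  18  30  34  28  34  30  30  16  12  13 148 131]
 [120 147   8  31   9  20  33  34  36  20  20  10  11  15  73 131]
 [104 136  70   9  30   7  12  21   7  20   9   9  12  62 129 131]
 [ 65 114 131  43  14   9   4   8   9   8   9  35  65 141 138 130]
 [ 51  77 116 135 141 107  34  37  36  35  75  70  69  75 136 128]
 [ 53  50  78 116 146 145  69  70  73  70  75  73  68  62 141 135]
 [ 52  54  49  97 125  79  67  70  72  70  71  68  70  65  78  72]
 [ 58  52  51  57  77  65  71  69  69  69  68  68  69  68  67  62]]
```

```bash
python3 -m creep '[0,0,0,0,0,0.005,0,0,0,0,0,0,0.005,0,0,0,0,0,0,0,0]'|grep -E "tcp|force: \[";python3 -m creep '[0,0,0,0,0,0.005,0,0,0,0,0,0,0.005,0,0,0,0,0,0,0,0]'|grep -E "tcp|force: \[";python3 -m creep '[0,0,0,0,0,0.005,0,0,0,0,0,0,0,0]'|grep -E "tcp|force: \["; python3 -m creep '[0,0,0,0,0,0.005,0,0,0,0,0,0,0,0]'|grep -E "tcp|force: \["
```

```text
tcp_pos: [0.469, 0.0253, 0.0952]
force: [-0.1, -0.4, -0.3]
tcp_pos: [0.469, 0.0253, 0.0923]
force: [-0.2, -0.3, 0.1]
tcp_pos: [0.469, 0.0253, 0.0908]
force: [0.2, 0.3, -0.1]
tcp_pos: [0.469, 0.0253, 0.0893]
force: [1.6, -0.2, 0.0]
```

```bash
python3 -m creep '[0,0,0,0,0,0.004,0,0,0,0,0,0,0,0]'|grep -E "tcp|force: \[";python3 -m creep '[0,0,0,0,0,0.004,0,0,0,0,0,0,0,0]'|grep -E "tcp|force: \["; python3 - <<'E'
from h import *
b=cv2.cvtColor(manip.camera("side")["image"],cv2.COLOR_RGB2GRAY)
print(b[188:212,217:233])
E
```

```text
tcp_pos: [0.4691, 0.0253, 0.0882]
force: [-0.8, -0.5, 0.1]
tcp_pos: [0.469, 0.0252, 0.087]
force: [0.1, -0.3, 0.4]
[[136  92  51  11  19  17  14  14  14  22  21  17  19  15  20  21]
 [130  90  27  21  11  20  10  16  20   8  15  16  23  15  15  17]
 [129 114  32  32  23  14  16  20  14  23  18  11  12  18  11   9]
 [131 115  35  28  58  41  21  14  24  14  12  27  19   9  10  58]
 [130 139  47  25  63  59  21  21  20  21  14  16  18  48  83 118]
 [131 141  42  27  60  60  21  12  19  18  20  17   9  90  46 122]
 [127 137  44  12  56  62  20  12  15  20  20  16   9  91  37  87]
 [127 137  42  26  57  62  36  13  20  16  19  14   7 115  40  48]
 [129 141  75  15  55  59  39  18  15  20  12  13   6 100  80  41]
 [133 140  73   6  55  59  36  17  22  21  10   4  57 124  49  41]
 [131 135 135  64  53  59  35  14  20  15  16  35 123 118 112  43]
 [129 128 142  77  39  55  63  19  12  13  27  14 104 119 120 118]
 [127 132 116  31  26  49  55  43  26  27  35  14  38  99 119 121]
 [128 138  61  17  25  31  37  32  36  30  30  18  19  76 118 117]
 [134 113  24  27  24  30  31  36  31  29  27  23  31  24 142 114]
 [134 112  21  23  32  29  33  32  28  26  30  23  31  13 147 131]
 [138 103  22  33  25  31  33  30  36  35  27  15  13   8 145 131]
 [121 147  10  31   9  24  33  32  33  22  21  10  10  10  76 132]
 [105 138  66  11  29  10  15  22  10  20  15   5  14  65 136 132]
 [ 67 115 134  45  18   1  10  14  10   4   4  36  70  68 145 134]
 [ 52  79 121 103  72  54  35  35  39  37  73  72  72  68  76 132]
 [ 53  53  83  78  69  72  72  70  74  71  74  73  69  67  61 138]
 [ 57  54  57  69  72  69  70  69  71  73  71  70  67  69  64  73]
 [ 56  56  51  54  72  73  71  73  71  70  68  70  69  69  69  62]]
```

```bash
python3 -m creep '[0,0,0,0,0,0.004,0,0,0,0,0,0,0,0]'|grep -E "tcp|force: \[";python3 -m creep '[0,0,0,0,0,0.004,0,0,0,0,0,0,0,0]'|grep -E "tcp|force: \[";python3 -m creep '[0,0,0,0,0,0.004,0,0,0,0,0,0,0,0]'|grep -E "tcp|force: \["
```

```text
tcp_pos: [0.469, 0.0253, 0.0858]
force: [-0.2, -0.2, 1.3]
tcp_pos: [0.4691, 0.0252, 0.0846]
force: [-0.8, 0.4, 0.4]
tcp_pos: [0.4693, 0.0252, 0.0835]
force: [-0.4, -0.4, -0.1]
```

```bash
python3 -m creep '[0,0,0,0,0,0.004,0,0,0,0,0,0,0,0]'|grep -E "tcp|force: \[";python3 -m creep '[0,0,0,0,0,0.004,0,0,0,0,0,0,0,0]'|grep -E "tcp|force: \["
```

```text
tcp_pos: [0.4693, 0.0252, 0.0825]
force: [0.1, 0.2, 2.5]
tcp_pos: [0.4693, 0.0252, 0.0811]
force: [-0.9, 0.5, 3.2]
```

```bash
for r in 1; do python3 -m creep '[0,0,0,0,0,0.004,0,0,0,0,0,0,0,0]'|grep -E "tcp|force: \[";python3 -m creep '[0,0,0,0,0,0.004,0,0,0,0,0,0,0,0]'|grep -E "tcp|force: \[";python3 -m creep '[0,0,0,0,0,0.004,0,0,0,0,0,0,0,0]'|grep -E "tcp|force: \["; done
```

```text
tcp_pos: [0.4693, 0.0252, 0.0798]
force: [-0.8, 0.6, 2.9]
tcp_pos: [0.4693, 0.0252, 0.0786]
force: [0.2, -0.1, 2.6]
tcp_pos: [0.4693, 0.0252, 0.0774]
force: [0.6, -0.2, 3.1]
```

```bash
python3 -m creep '[0,0,0,0,0,0.003,0,0,0,0,0,0,0,0]'|grep -E "tcp|force: \["
```

```text
tcp_pos: [0.4693, 0.0252, 0.0768]
force: [-0.3, -0.0, 5.6]
```

Force is rising near the bottom stop; a little more.

```bash
python3 -m creep '[0,0,0,0,0,0.002,0,0,0,0,0,0,0,0]'|grep -E "tcp|force: \["
```

```text
tcp_pos: [0.4693, 0.0252, 0.0768]
force: [-1.7, 1.1, 9.1]
```

```bash
python3 -m creep '[0,0,0,0,0,0.002,0,0,0,0,0,0,0,0]'|grep -E "tcp|force: \["
```

```text
tcp_pos: [0.4694, 0.0252, 0.0767]
force: [-3.1, 0.5, 14.5]
```

```bash
python3 -m creep '[0,0,0,0,0,-0.03,0,0,0,0,0,0,-0.1,0,0,0,0,0,0,-0.1,0,0,0,0,0,0,-0.1,1,0,0,0,0.075,0,0,1,0,0,0,0.075,0,0,1,0,0,0,0.075,0,0,1,0,0,0,0,0,0,1,0,0,0,0,0,0,1,0,0,0,0,0,0,1]'
python3 - <<'E'
from h import *
c=manip.camera("side")
print(proj(c,(.4688,.0252,.105)),proj(c,(.4688,.0252,.098)),[ (r["at"],r["confidence"]) for r in manip.look_for("side","button_top")])
cr=cv2.resize(c["image"][120:230,170:290],(720,660),interpolation=2)[:600]
cv2.imwrite("pics/g1.png",cr[:,:,::-1])
E
```

```text
clock: 12.25
tcp_pos: [0.5349, 0.0318, 0.1739]
eef_rot: [-180.0, 0.1, 5.6]
force: [0.1, 1.0, 0.2]
gripper_width: 0.0855
finger_force: 0.0
[224.77518093 198.06178509] [224.90655922 199.99749298] [([224.0, 201.2], 0.55)]
```

View pics/g1.png

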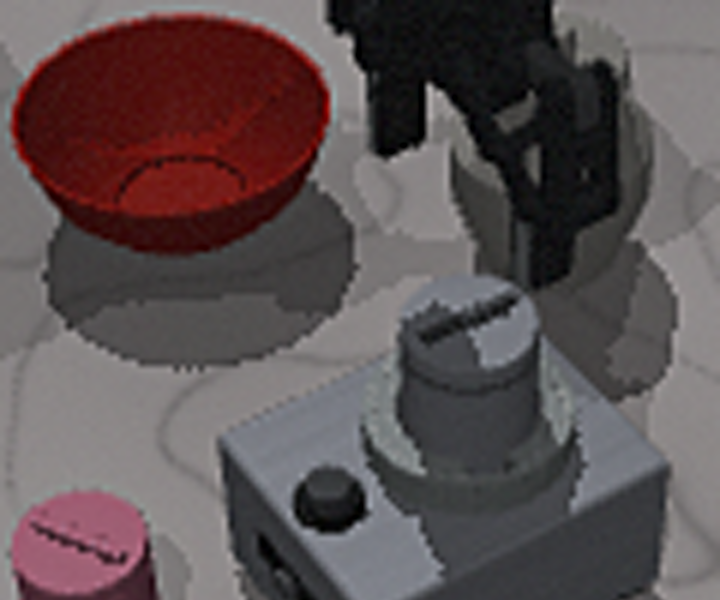

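The button is visibly down, and the open fingers straddle the cup from above (tips near (236,145) and (260,167)). Descending.

```bash
python3 -m creep '[0,0,0,0.006,0.001,0.05,1,0,0,0,0,0,0.05,1,0,0,0,0,0,0.05,1,0,0,0,0,0,0.05,1,0,0,0,0,0,0.04,1,0,0,0,0,0,0.02,1,0,0,0,0,0,0,1,0,0,0,0,0,0,1]'
python3 - <<'E'
from h import *
c=manip.camera("side")
for z in(.195,.208): print(proj(c,(.535,.032,z)))
cr=cv2.resize(c["image"][140:230,190:290],(720,648),interpolation=2)[:600]
cv2.imwrite("pics/g2.png",cr[:,:,::-1])
E
```

```text
clock: 13.15
tcp_pos: [0.5385, 0.0316, 0.0968]
eef_rot: [180.0, -0.0, 5.6]
force: [1.0, -0.5, -0.1]
gripper_width: 0.0851
finger_force: 0.0
[247.68521675 159.20515468]
[247.70062011 154.89690321]
```

View pics/g2.png

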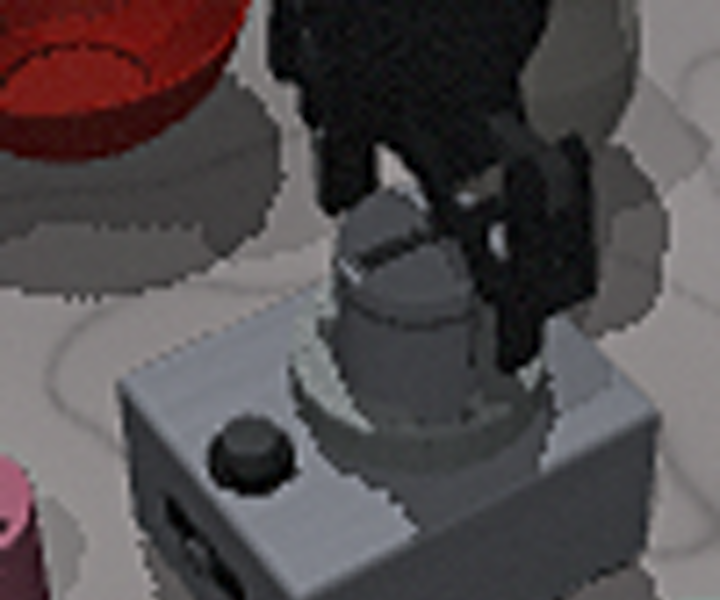

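```bash
python3 -m creep '[0,0,0,-0.004,0,0.013,1,0,0,0,0,0,0,1,0,0,0,0,0,0,0.7,0,0,0,0,0,0,0.6,0,0,0,0,0,0,0.5,0,0,0,0,0,0,0.5,0,0,0,0,0,0,0.5,0,0,0,0,0,0,0.5]' 30;  python3 -c "
from h import *
o=manip.get_obs();print(o['wrist_torque'],o['force'],o['tcp_pos'])"
```

```text
clock: 14.0
tcp_pos: [0.5372, 0.0318, 0.0928]
eef_rot: [-180.0, -0.0, 5.6]
force: [-1.1, 1.7, 2.9]
gripper_width: 0.0552
finger_force: 32.6
[0.17439956 0.09784588 0.01626411] [-1.13549754  1.70337745  2.86291526] [0.53716777 0.03175368 0.09284516]
```

```bash
python3 -m creep '[0,0,-0.05,0,0,0,0.5,0,0,-0.05,0,0,0,0.5,0,0,-0.05,0,0,0,0.5,0,0,-0.05,0,0,0,0.5,0,0,0,0,0,0,0.5]';  cat > q.sh <<'E'
python3 -c "
from plant import manip
import numpy as np
o=manip.get_obs();print('torque',np.round(o['wrist_torque'],2),'F',np.round(o['force'],1),'yaw',round(o['eef_rot'][2],2),np.round(o['tcp_pos'],4),'w',round(o['gripper_width'],4),'ff',round(o['finger_force'],1))"
E
sh q.sh
```

```text
clock: 14.5
tcp_pos: [0.5374, 0.0313, 0.0928]
eef_rot: [180.0, -0.1, 14.6]
force: [1.2, -0.0, 3.8]
gripper_width: 0.0552
finger_force: 32.7
torque [ 0.08 -0.02  0.05] F [ 1.2 -0.   3.8] yaw 14.58 [0.5374 0.0313 0.0928] w 0.0552 ff 32.7
```

```bash
python3 -m creep '[0,0,-0.1,0,0,0,0.5,0,0,-0.1,0,0,0,0.5,0,0,-0.1,0,0,0,0.5,0,0,-0.1,0,0,0,0.5,0,0,-0.1,0,0,0,0.5,0,0,-0.1,0,0,0,0.5,0,0,-0.1,0,0,0,0.5,0,0,-0.1,0,0,0,0.5,0,0,-0.05,0,0,0,0.5,0,0,0,0,0,0,0.5]'>/dev/null; sh q.sh; python3 -m creep '[0,0,-0.05,0,0,0,0.5,0,0,-0.05,0,0,0,0.5,0,0,0,0,0,0,0.5]'>/dev/null; sh q.sh
```

```text
torque [0.2  0.04 0.08] F [0.4 0.8 2.8] yaw 52.78 [0.5374 0.0316 0.0928] w 0.0552 ff 32.7
torque [0.21 0.04 0.07] F [0.7 1.2 5.4] yaw 57.25 [0.5373 0.0315 0.0928] w 0.0554 ff 32.8
```

```bash
python3 -m creep '[0,0,-0.05,0,0,0,0.5,0,0,-0.05,0,0,0,0.5,0,0,0,0,0,0,0.5]'>/dev/null; sh q.sh; python3 -m creep '[0,0,-0.05,0,0,0,0.5,0,0,0,0,0,0,0.5]'>/dev/null; sh q.sh; python3 -m creep '[0,0,-0.05,0,0,0,0.5,0,0,0,0,0,0,0.5]'>/dev/null; sh q.sh
```

```text
torque [0.19 0.05 0.08] F [0.7 0.8 5.2] yaw 61.74 [0.5373 0.0315 0.0928] w 0.0553 ff 32.8
torque [0.12 0.05 0.09] F [-0.1  0.9  5.3] yaw 63.98 [0.5373 0.0315 0.0928] w 0.0551 ff 32.9
torque [0.17 0.05 0.07] F [0.9 0.2 5.7] yaw 66.24 [0.5373 0.0315 0.0928] w 0.0549 ff 32.9
```

```bash
python3 -m creep '[0,0,-0.05,0,0,0,0.5,0,0,0,0,0,0,0.5]'>/dev/null; sh q.sh; python3 -m creep '[0,0,-0.05,0,0,0,0.5,0,0,0,0,0,0,0.5]'>/dev/null; sh q.sh
```

```text
torque [0.13 0.02 0.06] F [0.2 1.2 5.2] yaw 68.49 [0.5373 0.0315 0.0928] w 0.0554 ff 32.9
torque [0.1  0.05 0.04] F [-0.1  0.7  6.1] yaw 70.74 [0.5373 0.0315 0.0928] w 0.0555 ff 32.9
```

```bash
python3 -m creep '[0,0,-0.05,0,0,0,0.5,0,0,0,0,0,0,0.5]'>/dev/null; sh q.sh; python3 -m creep '[0,0,-0.05,0,0,0,0.5,0,0,0,0,0,0,0.5]'>/dev/null; sh q.sh
```

```text
torque [0.06 0.07 0.12] F [ 0.6 -0.   4.5] yaw 72.99 [0.5373 0.0315 0.0928] w 0.0553 ff 32.9
torque [0.12 0.1  0.05] F [0.3 1.1 5.3] yaw 75.24 [0.5373 0.0314 0.0928] w 0.0552 ff 32.9
```

```bash
python3 -m creep '[0,0,-0.05,0,0,0,0.5,0,0,0,0,0,0,0.5]'>/dev/null; sh q.sh; python3 -m creep '[0,0,-0.05,0,0,0,0.5,0,0,0,0,0,0,0.5]'>/dev/null; sh q.sh
```

```text
torque [0.09 0.1  0.1 ] F [0.2 1.  4.2] yaw 77.49 [0.5373 0.0315 0.0928] w 0.0553 ff 32.9
torque [0.09 0.1  0.04] F [-0.8  0.5  4.9] yaw 79.73 [0.5371 0.0314 0.0928] w 0.0553 ff 32.9
```

```bash
python3 -m creep '[0,0,-0.05,0,0,0,0.5,0,0,0,0,0,0,0.5]'>/dev/null; sh q.sh; python3 -m creep '[0,0,-0.05,0,0,0,0.5,0,0,0,0,0,0,0.5]'>/dev/null; sh q.sh
```

```text
torque [ 0.06  0.1  -0.1 ] F [-2.1  0.6  5.9] yaw 81.96 [0.5367 0.0314 0.0928] w 0.0555 ff 32.9
torque [ 0.02  0.19 -0.34] F [-1.9 -0.2  6.2] yaw 84.17 [0.5366 0.0314 0.0928] w 0.055 ff 33.0
```

The end stop shows in the torque at yaw about 80.5°, a turn of about 75°. Easing back and test-lifting.

```bash
python3 -m creep '[0,0,0.07,0,0,0,0.5,0,0,0.07,0,0,0,0.5,0,0,0,0,0,0,0.5]'>/dev/null; sh q.sh; python3 -m creep '[0,0,0,0,0,-0.006,0.5,0,0,0,0,0,-0.006,0.5,0,0,0,0,0,0,0.5]'>/dev/null; sh q.sh;
```

```text
torque [ 0.07  0.21 -0.13] F [-0.6 -0.2  6.5] yaw 77.84 [0.5369 0.0314 0.0928] w 0.0553 ff 32.9
torque [-0.01 -0.05 -0.03] F [ 0.3  0.8 -3. ] yaw 77.98 [0.5363 0.0315 0.0954] w 0.0552 ff 32.3
```

```bash
python3 -m creep '[0,0,0,0,0,-0.005,0.5,0,0,0,0,0,0,0.5]'>/dev/null; sh q.sh
```

```text
torque [ 0.01 -0.04  0.  ] F [-0.3  0.1 -3.4] yaw 78.0 [0.5369 0.0315 0.0974] w 0.0555 ff 32.4
```

```bash
python3 -m creep '[0,0,0,0,0,-0.01,0.5,0,0,0,0,0,-0.01,0.5,0,0,0,0,0,-0.01,0.5,0,0,0,0,0,0,0.5]'>/dev/null; sh q.sh;python3 -m creep '[0,0,0,0,0,-0.03,0.5,0,0,0,0,0,-0.05,0.5,0,0,0,0,0,-0.06,0.5,0,0,0,0,0,-0.06,0.5,0,0,0,0,0,-0.06,0.5,0,0,0,0,0,-0.03,0.5,0,0,0,0,0,0,0.5]'>/dev/null; sh q.sh
```

```text
torque [ 0.    0.01 -0.04] F [ 0.4 -0.  -3.6] yaw 78.01 [0.5375 0.0315 0.1073] w 0.0552 ff 32.4
torque [-0.02 -0.02  0.01] F [ 1.  -0.2 -2.4] yaw 78.02 [0.5379 0.0315 0.1953] w 0.0552 ff 32.7
```

```bash
python3 -m creep '[0,0,0,-0.06,0,0,0.5,0,0,0,-0.11,0.01,0,0.5,0,0,0,-0.13,0.01,0,0.5,0,0,0,-0.13,0.01,0,0.5,0,0,0,-0.13,0.01,0,0.5,0,0,0,-0.13,0.01,0,0.5,0,0,0,-0.13,0.01,0,0.5,0,0,0,-0.13,0.007,0,0.5,0,0,0,-0.11,0,0,0.5,0,0,0,-0.06,0,0,0.5]'>/dev/null; sh q.sh; python3 -m creep '[0,0,0,0,0,0,0.5,0,0,0,0,0,0.1,0.5,0,0,0,0,0,0.1,0.5,0,0,0,0,0,0.1,0.5,0,0,0,0,0,0.1,0.5,0,0,0,0,0,0.05,0.5,0,0,0,0,0,0,0.5,0,0,0,0,0,0,0.5]'>/dev/null; sh q.sh
python3 - <<'E'
from h import *
for n in("top","side"):
    c=manip.camera(n)
    hsv=cv2.cvtColor(c["image"],cv2.COLOR_RGB2HSV);m=cv2.inRange(hsv,(5,80,60),(22,255,255));u=proj(c,(.4875,-.302,.008)).astype(int)
    print(n,u,cv2.boundingRect(m[u[1]-45:u[1]+45,u[0]-45:u[0]+45])+np.array([u[0]-45,u[1]-45,0,0]) if m.any() else 0)
    x,y=max(0,min(u[0]-35,442)),max(0,min(u[1]-45,314)) 
    cr=cv2.resize(c["image"][y:y+70,x:x+70],(400,400),interpolation=2)
    cv2.circle(cr,tuple(int(v) for v in((proj(c,(.4875,-.302,.008))-[x,y]+.5)*400/70)),3,(255,0,0),-1)
    cv2.imwrite(f"pics/_{n}.png",cr[:,:,::-1])
cv2.imwrite("pics/mat1.png",np.hstack([cv2.imread("pics/_top.png"),cv2.imread("pics/_side.png")]))
E
```

```text
torque [ 0.06 -0.03 -0.  ] F [-0.  -0.3 -3.4] yaw 77.89 [ 0.4857 -0.3037  0.1923] w 0.0551 ff 32.7
torque [-0.04 -0.02  0.07] F [ 0.2  0.  -3.2] yaw 78.07 [ 0.4873 -0.3002  0.0587] w 0.0554 ff 32.9
top [378 219] [352 194  40  51]
side [306 329] [276 309  63  54]
```

View pics/mat1.png

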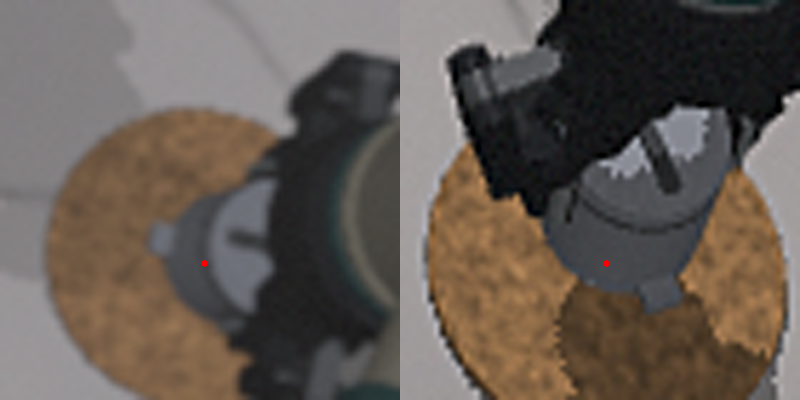

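The cup is upright over the mat, held near its centre (red marker). Lowering by feel.

```bash
python3 -m creep '[0,0,0,0,0,0.04,0.5,0,0,0,0,0,0.04,0.5,0,0,0,0,0,0.03,0.5,0,0,0,0,0,0.01,0.5,0,0,0,0,0,0,0.5,0,0,0,0,0,0,0.5]'>/dev/null; sh q.sh; python3 -m creep '[0,0,0,0,0,0.005,0.5,0,0,0,0,0,0,0.5]'>/dev/null; sh q.sh;python3 -m creep '[0,0,0,0,0,0.005,0.5,0,0,0,0,0,0,0.5]'>/dev/null; sh q.sh
```

```text
torque [-0.    0.04 -0.  ] F [-0.6 -0.7 -2.8] yaw 78.01 [ 0.487  -0.3015  0.0225] w 0.0553 ff 32.9
torque [ 0.01  0.01 -0.05] F [ 0.  -0.2 -3.1] yaw 78.02 [ 0.487  -0.3015  0.0213] w 0.0551 ff 32.9
torque [-0.01  0.    0.05] F [-0.2 -1.1 -2.6] yaw 78.02 [ 0.4868 -0.3013  0.0195] w 0.0553 ff 32.9
```

```bash
python3 -m creep '[0,0,0,0,0,0.005,0.5,0,0,0,0,0,0,0.5]'>/dev/null; sh q.sh;python3 -m creep '[0,0,0,0,0,0.004,0.5,0,0,0,0,0,0,0.5]'>/dev/null; sh q.sh
```

```text
torque [-0.05  0.02  0.  ] F [ 0.3  0.  -2.7] yaw 78.01 [ 0.4867 -0.3012  0.0179] w 0.0553 ff 32.9
torque [ 0.04  0.01 -0.  ] F [ 1.1  0.4 -3. ] yaw 78.02 [ 0.4868 -0.3012  0.0167] w 0.0551 ff 32.9
```

```bash
python3 -m creep '[0,0,0,0,0,0.004,0.5,0,0,0,0,0,0,0.5]'>/dev/null; sh q.sh;python3 -m creep '[0,0,0,0,0,0.003,0.5,0,0,0,0,0,0,0.5]'>/dev/null; sh q.sh
```

```text
torque [-0.01  0.    0.04] F [-0.7  0.5 -0.8] yaw 78.02 [ 0.487  -0.3014  0.0159] w 0.0555 ff 33.2
torque [ 0.18  0.42 -0.07] F [-1.5  1.1  4.1] yaw 78.02 [ 0.487  -0.3014  0.0159] w 0.055 ff 33.8
```

```bash
python3 -m creep '[0,0,0,0,0,0.003,0.5,0,0,0,0,0,0,0.5]'>/dev/null; sh q.sh
```

```text
torque [ 0.38  0.57 -0.05] F [-2.   1.6 10.2] yaw 78.03 [ 0.4871 -0.3015  0.0158] w 0.0552 ff 34.3
```

The cup is down on the mat at the expected height. Easing off, opening slowly and withdrawing upward.

```bash
python3 -m creep '[0,0,0,0,0,-0.003,0.5,0,0,0,0,0,0,0.5,0,0,0,0,0,0,0.66,0,0,0,0,0,0,0.7,0,0,0,0,0,0,0.8,0,0,0,0,0,0,0.9,0,0,0,0,0,0,1,0,0,0,0,0,0,1,0,0,0,0,0,0,1,0,0,0,0,0,0,1]'>/dev/null; sh q.sh; python3 -m creep '[0,0,0,0,0,-0.02,1,0,0,0,0,0,-0.05,1,0,0,0,0,0,-0.1,1,0,0,0,0,0,-0.1,1,0,0,0,0,0,-0.1,1,0,0,0,0,0,-0.1,1,0,0,0,0,0,-0.1,1,0,0,0,0,0,0,1]'>/dev/null; sh q.sh
python3 -m creep '[0,0,0,-0.1,0,0,1,0,0,0,-0.1,0,0,1,0,0,0,-0.1,0,0,1,0,0,0,-0.1,0,0,1,0,0,0,-0.1,0,0,1,0,0,0,-0.1,0,0,1,0,0,0,0,0,0,1,0,0,0,0,0,0,1]'>/dev/null; sh q.sh
python3 - <<'E'
from h import *
for n in("top","side"):
    c=manip.camera(n);cv2.imwrite(f"pics/end_{n}.png",c["image"][:,:,::-1])
    for k in("cup","button_top","tin","jar","bowl"):print(n,k,[(np.round(r["at"],1).tolist(),round(r["confidence"],2)) for r in manip.look_for(n,k)])
    print("exp lid",proj(c,(.487,-.3015,.074)),"mid",proj(c,(.487,-.3015,.045)))
    u=proj(c,(.487,-.3015,.074)).astype(int);g=cv2.cvtColor(c["image"],cv2.COLOR_RGB2HSV)
    print(g[u[1]-2:u[1]+3,u[0]-18:u[0]+19:3,1])
E
```

```text
torque [ 0.    0.02 -0.02] F [ 0.3 -0.5  0.5] yaw 78.01 [ 0.4869 -0.3013  0.0147] w 0.0856 ff 0.0
torque [ 0.02 -0.    0.01] F [-0.4  0.3  0.3] yaw 78.02 [ 0.4893 -0.3031  0.191 ] w 0.0852 ff 0.0
torque [-0.03 -0.08  0.01] F [-0.2 -0.   1.3] yaw 77.94 [ 0.4489 -0.4773  0.1848] w 0.0854 ff 0.0
top cup [([383.1, 218.7], 0.89), ([303.1, 185.3], 0.84), ([300.8, 236.2], 0.78), ([219.1, 261.4], 0.69), ([122.0, 200.9], 0.41), ([330.5, 142.6], 0.22)]
top button_top [([241.8, 219.8], 0.52)]
top tin [([327.5, 137.7], 0.72)]
top jar [([176.5, 135.4], 0.62)]
top bowl [([123.8, 200.9], 0.94)]
exp lid [386.58174774 218.34577034] mid [382.691384   219.00836796]
[[22 19 18 21 17 21 22 23 19 22  7 85 10]
 [23 16 15 20 12 15 19 20 20 23  9 84 13]
 [21 16 21 20 18 16 18 17 22 21  9 90 23]
 [21 16 18 23 21 20 17 18 14 20 11 85 23]
 [14 19 16 23 23 23 22 19 19 11 15 82 21]]
side cup [([307.9, 322.9], 0.76), ([290.6, 240.1], 0.71), ([244.8, 261.6], 0.61), ([185.8, 214.7], 0.56)]
side button_top []
side tin [([338.0, 245.2], 0.56)]
side jar [([237.2, 224.4], 0.41)]
side bowl []
exp lid [310.62412811 316.21681211] mid [308.67086282 322.31719099]
[[128 149  20  22  23  22  23  20  22  20  27 137 124]
 [129 131  22  21  22  20  22  22  23  19  23 143 130]
 [132 108  20  21  22  19  15  21  20  22  25 151 127]
 [134  39  20  23  19  18  21  20  19  19  23 153 126]
 [130  34  22  21  20  22  18  19  19  22  22 114 132]]
```

The cup is at the expected pixels in both views, standing on the mat and released, with the others in place.

```bash
python3 -c "
from plant import manip
print(manip.job_done())"
```

```text
the job is handed in; nothing more can be done
None
```

I pressed the button fully down, turned the cup to its stop, lifted it off, set it upright near the mat's centre and released it; the job is handed in, and no verdict was shown.

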